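# Line up battery cells by height on the test strip

### The arm

A 6-joint arm with a two-finger parallel gripper is mounted at the origin on the work surface. World frame = base frame: x ahead of the robot, y to its left, z up, the work surface at z = 0. Lengths are in m, angles in rad, forces in N, time in s.
With the tool pointing down it reaches from about 0.35 to 0.95 m from the base axis. Payload 17.4 kg.
Tool frame: the origin (TCP) lies between the finger pads; the fingertips stand r.tip_reach ahead of it and the grasp point (between the pads) lies 8 mm behind it (r.tip_reach is the distance from the TCP to the fingertips, in m); y points along the fingers, x is the direction in which the jaws open and shut, and the axes are right-handed (so a half turn about y gives the same grasp; the last joint's range is limited). The gripper opens to 93 mm and grips with 3 to 60 N. Pads are 15 mm wide; open, the fingers measure 128 mm over their backs; the gripper's body (75 mm by 188 mm) begins 65 mm behind the grasp point.
Start: joints at [1.266, 0.116, 1.442, -0, 1.584, -0.038], TCP at [0.178, 0.651, 0.23] pointing down, gripper open.
Joint ranges: [-2.83, 2.83], [-0.83, 2.19], [0.07, 2.5], [-1.14, 4.28], [0.01, 3], [-2.97, 2.97]. Speed limits (rad/s): [1.89, 1.89, 2.22, 3.14, 3.14, 3.14].

### API

Orientations are given as a rotation vector (axis times angle).
In Python, from station import r gives the robot as it stands.
- The arm moves only by the tool jog_arm, never from a script. Its arguments are lists of equal length, an entry for each row: "jaw": the finger opening in cm, from 0 to 9.3; "translation": the shift along the tool's x, y, z in cm, a list of three; "yaw": the turn about the tool's y in rad. A call has 1 to 20 rows; each row is the pose to reach, as a shift and turn from the pose commanded when the call began, along the tool's axes at that moment; what a row does not reach only later rows make up. A row lasts 1/10 s, in which the tool goes at most 50 mm and 8.59 degrees, less where a joint would pass 70% of its speed; a pose out of reach is approached as far as the arm can. A call with a gripper value outside its range is refused whole. The fingers move at their own pace and stop on an object; "grip_force" is the grip in N (left out, the last holds). Time passes only in rows, so rows that repeat a pose let the fingers close. It gives the time, the measured TCP pose, the force and the opening at its end, in the units of the state.
- r.state(): the state, without advancing time (a new reading comes with each control period).
- r.capture(name): name is "scene" or "side" or "wrist"; returns a dict with "pixels" (400x640x3 uint8, red, green, blue), "camera_matrix" (3x3 intrinsics, pixels), "rvec" (rotation vector, rad) and "tvec" (3), from world to camera coordinates, as OpenCV has them. Camera axes: x right, y down, z forward; pixel columns grow to the right and rows downward; lengths in m; the calibration is good to about 2 mm. A picture is of the moment at which its call begins. There is no depth.
- r.job_done(): hands the job in, once; it reports no verdict.
The state is a dict: "t": time; "q": joint angles; "qd": joint speeds; "joint_torque": joint torques, N m; "eef_pos": TCP position; "orientation": TCP orientation; "wrist_force": force on the tool from outside, world axes, zero at the start; "torque": the same for the moment, N m; "opening": finger opening in m.
Only numpy, scipy, OpenCV 4.12 (cv2) and the standard library are available. Lean on these libraries where they do the work, as an engineer would, in place of code of your own. Each camera call takes 0.05 s, during which the arm holds its last target. There are 200 camera calls.

### The job

Stand the four blue battery cells upright on the test strip in order of height, one in the middle of each black pad and square to it: the tallest on the pad next to the round brass post, then each shorter one in turn, the shortest at the far end. Set them down gently without tipping any over, and leave the roll of tape where it is.

Things in the scene. Friction and masses are not known exactly. Their poses are not given: they have to be found in the camera images.
- cell_a: Loose blue-wrapped prismatic battery cell with a white top, the third tallest: 64 mm high over its two small terminal studs (the blue body ends 61 mm up), 30 mm thick along its own x, 46 mm wide along its own y, standing upright; about 0.18 kg, +/-30%. Origin at the centre of its underside, z up. Its two ends count as the same either way round. Grip it across the 30 mm thickness.
- cell_b: Loose blue-wrapped prismatic battery cell with a white top, the tallest: 96 mm high over its two small terminal studs (the blue body ends 93 mm up), 30 mm thick along its own x, 46 mm wide along its own y, standing upright; about 0.26 kg, +/-30%. Origin at the centre of its underside, z up. Its two ends count as the same either way round. Grip it across the 30 mm thickness.
- cell_c: Loose blue-wrapped prismatic battery cell with a white top, the shortest: 48 mm high over its two small terminal studs (the blue body ends 45 mm up), 30 mm thick along its own x, 46 mm wide along its own y, standing upright; about 0.13 kg, +/-30%. Origin at the centre of its underside, z up. Its two ends count as the same either way round. Grip it across the 30 mm thickness.
- cell_d: Loose blue-wrapped prismatic battery cell with a white top, the second tallest: 80 mm high over its two small terminal studs (the blue body ends 77 mm up), 30 mm thick along its own x, 46 mm wide along its own y, standing upright; about 0.22 kg, +/-30%. Origin at the centre of its underside, z up. Its two ends count as the same either way round. Grip it across the 30 mm thickness.
- pad_1: Fixed black rubber pad, one end of a straight row of four identical pads 78 mm apart on an aluminium test strip (100 x 440 mm, 10 mm thick). The pad is 48 mm along its own x (across the row) and 62 mm along its own y (along the row; +y runs from pad_1 to pad_4), 4 mm thick. Origin at the centre of its underside, on the strip's top; a cell stands 4 mm above the origin (14 mm above the table).
- pad_2: Fixed black rubber pad, second in a straight row of four identical pads 78 mm apart on an aluminium test strip (100 x 440 mm, 10 mm thick). The pad is 48 mm along its own x (across the row) and 62 mm along its own y (along the row; +y runs from pad_1 to pad_4), 4 mm thick. Origin at the centre of its underside, on the strip's top; a cell stands 4 mm above the origin (14 mm above the table).
- pad_3: Fixed black rubber pad, third in a straight row of four identical pads 78 mm apart on an aluminium test strip (100 x 440 mm, 10 mm thick). The pad is 48 mm along its own x (across the row) and 62 mm along its own y (along the row; +y runs from pad_1 to pad_4), 4 mm thick. Origin at the centre of its underside, on the strip's top; a cell stands 4 mm above the origin (14 mm above the table).
- pad_4: Fixed black rubber pad, the other end of a straight row of four identical pads 78 mm apart on an aluminium test strip (100 x 440 mm, 10 mm thick). The pad is 48 mm along its own x (across the row) and 62 mm along its own y (along the row; +y runs from pad_1 to pad_4), 4 mm thick. Origin at the centre of its underside, on the strip's top; a cell stands 4 mm above the origin (14 mm above the table).
- post: Fixed round brass terminal post, 18 mm across and 35 mm high in all, on a steel washer 32 mm across, on the strip at one end of the row of pads, 75 mm beyond the centre of the end pad; it may be at either end (at the other end is a flat black block, 40 x 24 mm, 12 mm high). Origin at the centre of its underside.
- tape: Loose roll of pale adhesive tape lying flat among the cells, 68 mm across, 24 mm high, open core 50 mm across. Not part of the job. Origin at the centre of its underside.

How it is judged:
By the outcome, as a careful person would: the job done as asked, in the order asked, and still so for the second after the job is handed in, with the robot touching nothing.
It also fails if it takes over 104 s, if anything falls off the work surface, if the arm or the gripper's body presses on something with over 40 N, if the wrist force passes 120 N, or if a joint passes its speed limit or range.

## Working session

There is one attempt and no reset: what is moved stays moved. The work goes in short steps, Python scripts to look and compute and a tool call to move; the robot and the scene stay as the last step left them, time stands still between calls to the robot, and variables do not carry over. Pictures are saved under pics/ and viewed, about 12 in all and at most 16, crops included, and the job is handed in when it is done.

Besides the shell and the picture viewer there is one more tool, called by a JSON object that holds its "name" and its "arguments". jog_arm: Moves the arm, as the interface text tells. Its arguments: {"type":"object","properties":{"jaw":{"type":"array","items":{"type":"number"}},"translation":{"type":"array","items":{"type":"array","items":{"type":"number"}}},"yaw":{"type":"array","items":{"type":"number"}},"grip_force":{"type":"number"}},"required":["jaw","translation","yaw"]}

```bash
ls; mkdir -p pics; python3 - <<'E'
from station import r
import cv2,numpy as np,json
s=r.state();print({k:np.round(v,3).tolist() for k,v in s.items()},r.tip_reach)
for n in("scene","side","wrist"):
    c=r.capture(n);cv2.imwrite(f"pics/{n}0.png",c["pixels"][:,:,::-1])
    np.savez(f"{n}0.npz",**c)
    R=cv2.Rodrigues(np.array(c["rvec"],float))[0];print(n,np.array(c["camera_matrix"]).tolist(),-R.T@np.array(c["tvec"]),R[2])
E
```

```text
pics
{'t': 0.0, 'q': [1.266, 0.116, 1.442, -0.0, 1.584, -0.038], 'qd': [0.0, 0.001, 0.0, -0.001, 0.001, 0.001], 'joint_torque': [0.002, -72.126, -62.261, 0.078, 0.024, -0.0], 'eef_pos': [0.178, 0.651, 0.229], 'orientation': [-1.324, -1.01, 1.011], 'wrist_force': [-0.223, 0.378, -0.699], 'torque': [-0.033, -0.022, -0.011], 'opening': 0.093} 0.011
scene [[469.0609945621893, 0.0, 311.5547349379804], [0.0, 469.0609945621893, 192.82767888231422], [0.0, 0.0, 1.0]] [1.06078614 0.28289479 0.78959461] [-0.53510365 -0.30885448 -0.78630337]
side [[438.2648542919281, 0.0, 321.01597907235566], [0.0, 438.2648542919281, 198.98452654756022], [0.0, 0.0, 1.0]] [ 0.11013681 -0.54406226  0.63487753] [ 0.46821934  0.60602911 -0.64303917]
wrist [[291.97027224687645, 0.0, 318.2146776383147], [0.0, 291.97027224687645, 197.7274833328966], [0.0, 0.0, 1.0]] [0.11497404 0.66887316 0.38320795] [ 0.23030533 -0.06467204 -0.97096704]
```

View pics/scene0.png

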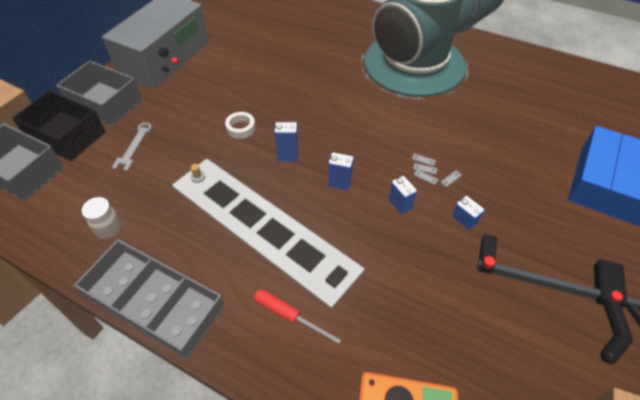

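View pics/side0.png

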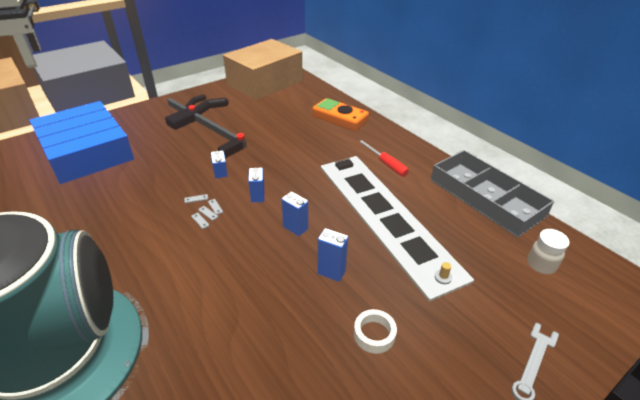

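The scene view shows the post at the strip's left end (197,173) and pads running to the block at (337,276). The cells stand at (287,140), (341,170), (403,194) and (468,212), tallest to shortest, with the tape at (240,125). The side view agrees: tallest at (333,255), shortest at (219,165). Next I'll enlarge both views to read off the corners.

```bash
python3 - <<'E'
import cv2
for n,x,y,w,h,s in(("scene",265,110,225,125,3.5),("scene",165,150,205,160,3.5),("side",205,140,150,145,4),("side",310,145,165,150,4)):
    im=cv2.imread(f"pics/{n}0.png")[y:y+h,x:x+w]
    im=cv2.resize(im,None,fx=s,fy=s,interpolation=cv2.INTER_CUBIC)
    for k in range(0,w,20):cv2.line(im,(int((k+.5)*s),0),(int((k+.5)*s),6),(0,255,255),1);cv2.putText(im,str(x+k),(int((k+.5)*s)+1,16),0,.35,(0,255,255),1)
    for k in range(0,h,20):cv2.line(im,(0,int((k+.5)*s)),(6,int((k+.5)*s)),(0,255,255),1);cv2.putText(im,str(y+k),(8,int((k+.5)*s)+4),0,.35,(0,255,255),1)
    cv2.imwrite(f"pics/c_{n}_{x}.png",im)
E
```

```text
(no output)
```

View pics/c_scene_265.png

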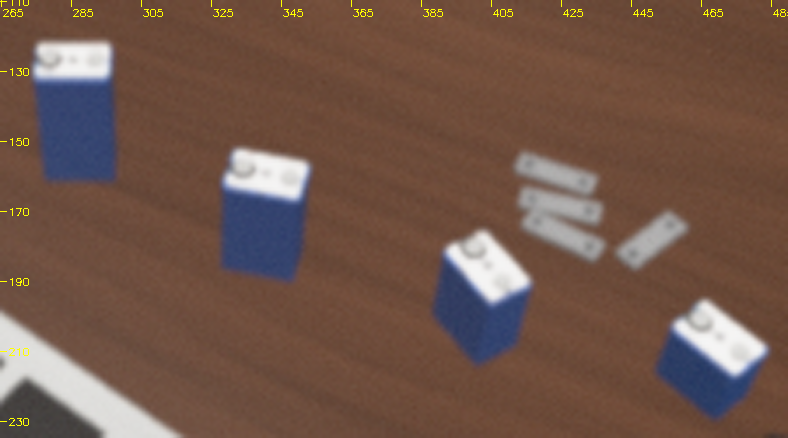

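View pics/c_scene_165.png

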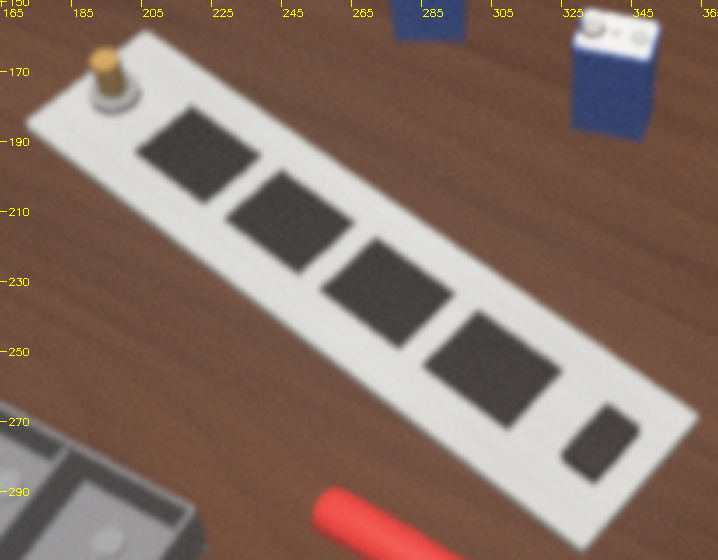

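View pics/c_side_205.png

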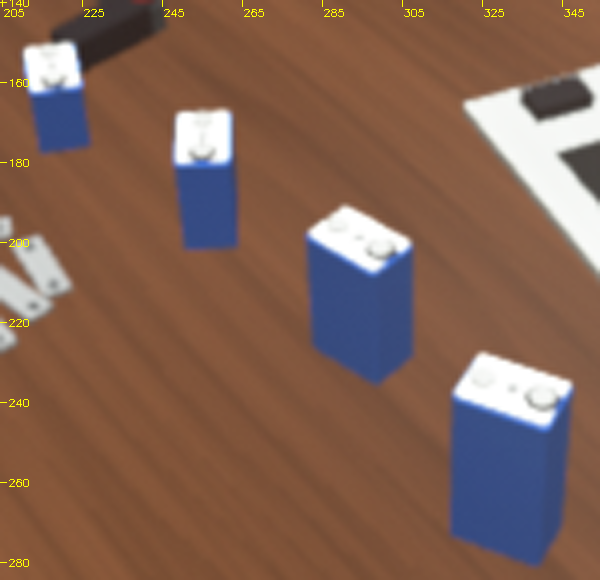

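View pics/c_side_310.png

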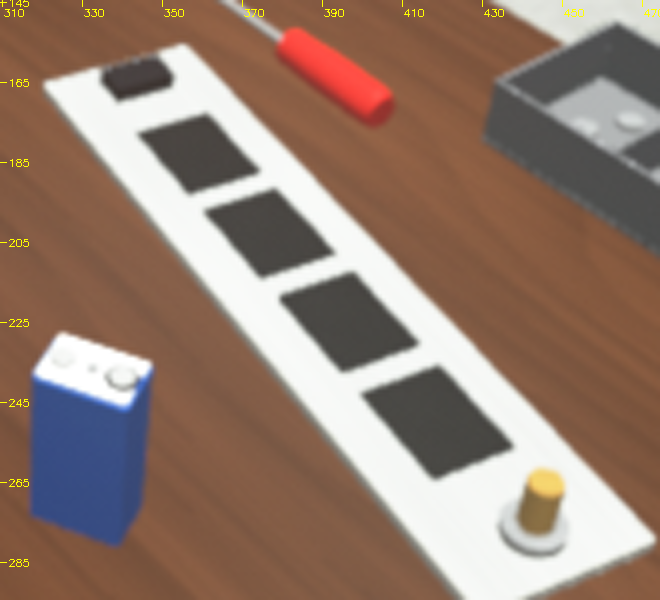

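Measurements from the crops:
- **Scene view:** cell tops sit near crop (73,60), (267,174), (488,266) and (720,338), and the first pad's corners are (192,105), (261,156), (204,203), (135,152).
- **Side view:** it gives the same objects, with the post by pad P1 at (533,530).

I'll fit all the poses using both views.

```bash
cat >fit.py <<'E'
import numpy as np,cv2
from scipy.optimize import least_squares
from scipy.spatial.transform import Rotation as Ro
H=dict(a=.061,b=.093,c=.045,d=.077)
def proj(c,P):
    return cv2.projectPoints(np.asarray(P,float).reshape(-1,3),np.array(c["rvec"],float),np.array(c["tvec"],float),np.array(c["camera_matrix"]),None)[0][:,0]
def rect(x,y,yaw,w,l,z,oy=0):
    p=np.array([[-w/2,-l/2],[w/2,-l/2],[w/2,l/2],[-w/2,l/2]])+[0,oy]
    R=np.array([[np.cos(yaw),-np.sin(yaw)],[np.sin(yaw),np.cos(yaw)]])
    return np.c_[p@R.T+[x,y],np.full(4,z)]
def near(m,q): # residuals to nearest projected corner
    return (q[np.argmin(np.linalg.norm(m[:,None]-q[None],axis=2),1)]-m).ravel()
def fit(fun,x0,yaws):
    s=[least_squares(fun,[*x0,w],x_scale=[.01,.01,.1],loss="soft_l1") for w in yaws]
    s=min(s,key=lambda s:s.cost);return s.x,np.sqrt(np.mean(fun(s.x)**2))
def cellfun(n,obs,z0=0): # obs: list of (cam,top pts,bottom pts)
    def f(p):
        t=rect(*p,.03,.046,z0+H[n]);b=rect(*p,.03,.046,z0)
        return np.concatenate([np.r_[near(T,proj(c,t)),near(B,proj(c,b)) if len(B) else []] for c,T,B in obs])
    return f
def ground(c,uv,z):
    R=cv2.Rodrigues(np.array(c["rvec"],float))[0];C=-R.T@np.array(c["tvec"],float)
    d=R.T@np.linalg.inv(np.array(c["camera_matrix"]))@[*uv,1];return C+d*(z-C[2])/d[2]
E
cat >m0.py <<'E'
from fit import *
S=np.load("scene0.npz");D=np.load("side0.npz")
cv=lambda L,x,y,s:np.array(L,float).reshape(-1,2)/s+[x-.5,y-.5]
sc=dict(b=([37,42,110,42,112,79,35,79],[46,181,115,180]),d=([233,149,310,162,302,199,223,187],[221,267,292,280]),
 a=([483,230,531,282,493,303,444,247],[432,315,479,364,517,344]),c=([705,299,767,349,738,376,673,325],[656,374,714,419,746,391]))
si=dict(c=([24,48,75,41,82,87,31,93],[39,152,90,146]),a=([176,112,231,110,232,163,174,164],[186,249,237,247]),
 d=([345,206,412,244,374,273,307,236],[312,346,376,385,412,357]),b=([481,352,572,383,548,427,454,395],[450,535,538,566]))
for n in "bdac":
    A=(S,cv(sc[n][0],265,110,3.5),cv(sc[n][1],265,110,3.5));B=(D,cv(si[n][0],205,140,4),cv(si[n][1],205,140,4))
    g=ground(S,A[1].mean(0),H[n])[:2]
    for nm,o in(("both",[A,B]),("scene",[A]),("side",[B])):
        p,e=fit(cellfun(n,o),g,np.arange(-1.4,1.6,.35));p[2]=(p[2]+np.pi/2)%np.pi-np.pi/2
        print(n,nm,p.round(4),"rms px",e.round(2))
ps=cv([192,105,261,156,204,203,135,152,282,170,355,221,299,273,224,217,376,237,455,294,400,348,320,290,478,310,562,370,508,429,422,362],165,150,3.5)
pd=cv([437,365,513,447,436,479,361,394,354,272,419,344,346,373,280,297,276,189,335,254,262,277,205,211,208,114,259,170,190,193,138,132],310,145,4)
for nm,o in(("both",[(S,ps),(D,pd)]),("scene",[(S,ps)]),("side",[(D,pd)])):
    def f(p): 
        P=np.vstack([rect(*p,.048,.062,.014,o_) for o_ in(-.117,-.039,.039,.117)])
        return np.concatenate([near(m,proj(c,P)) for c,m in o])
    g=ground(S,ps.mean(0),.014)[:2];d=ground(S,ps[12:].mean(0),.014)-ground(S,ps[:4].mean(0),.014)
    p,e=fit(f,g,[np.arctan2(-d[0],d[1])]);print("row",nm,p.round(4),"rms",e.round(2))
    for i in range(4):print("  P",i+1,(p[:2]+(-.117+.078*i)*np.array([-np.sin(p[2]),np.cos(p[2])])).round(4))
print("post",ground(S,cv([114,92],165,150,3.5)[0],.012),"tape",ground(S,(240,126),.024))
from station import r
s=r.state();print(Ro.from_rotvec(s["orientation"]).as_matrix().round(3))
E
python3 m0.py
```

```text
b both [ 0.4588 -0.1265  0.5131] rms px 0.65
b scene [ 0.4567 -0.1264  0.5133] rms px 0.32
b side [ 0.4601 -0.127   0.4922] rms px 0.4
d both [0.472  0.0125 0.2599] rms px 0.56
d scene [0.4705 0.0126 0.2747] rms px 0.33
d side [0.4732 0.0123 0.2343] rms px 0.39
a both [ 0.4618  0.1493 -0.5163] rms px 0.66
a scene [ 0.46    0.1494 -0.5192] rms px 0.48
a side [ 0.4638  0.1496 -0.5445] rms px 0.29
c both [ 0.435   0.28   -0.3641] rms px 0.7
c scene [ 0.4332  0.2802 -0.3641] rms px 0.6
c side [ 0.4369  0.2803 -0.395 ] rms px 0.3
row both [ 0.6471 -0.076  -0.193 ] rms 0.68
  P 1 [ 0.6247 -0.1908]
  P 2 [ 0.6396 -0.1142]
  P 3 [ 0.6546 -0.0377]
  P 4 [0.6695 0.0389]
row scene [ 0.6471 -0.0744 -0.1923] rms 0.4
  P 1 [ 0.6247 -0.1893]
  P 2 [ 0.6397 -0.1127]
  P 3 [ 0.6546 -0.0361]
  P 4 [0.6695 0.0404]
row side [ 0.6469 -0.078  -0.193 ] rms 0.43
  P 1 [ 0.6244 -0.1929]
  P 2 [ 0.6394 -0.1163]
  P 3 [ 0.6543 -0.0398]
  P 4 [0.6693 0.0368]
post [ 0.60926334 -0.26482099  0.012     ] tape [ 0.44559778 -0.26201438  0.024     ]
[[ 0.264 -0.    -0.965]
 [ 0.965 -0.001  0.264]
 [-0.001 -1.     0.   ]]
```

The fits agree with the given sizes. The post measures 75 mm beyond P1, residuals are about 0.6 px, and the two cameras differ by no more than 4 mm, so I'll use their mean. Next is a helper that converts a target into a jog, starting with c (the shortest).

```bash
cat >go.py <<'E'
import sys,numpy as np
from scipy.spatial.transform import Rotation as Ro
from station import r
# usage: go.py x y z heading -> shift (cm) in tool axes and yaw
s=r.state();M=Ro.from_rotvec(s["orientation"]).as_matrix();h=np.arctan2(M[1,0],M[0,0])
x,y,z,w=map(float,sys.argv[1:5])
print("t",round(s["t"],2),"pos",np.round(s["eef_pos"],4),"head",h.round(4),"tilt",M[2,[0,2]].round(4),"q",np.round(s["q"],2),"F",np.round(s["wrist_force"],1),"open",s["opening"])
d=np.array([x,y,z])-s["eef_pos"];Mi=np.array([[np.cos(h),0,-np.sin(h)],[np.sin(h),0,np.cos(h)],[0,-1,0]])
print("shift cm",(100*d@Mi).round(2),"yaw",round(-((w-h+np.pi)%(2*np.pi)-np.pi),4))
E
python3 go.py .435 .280 .12 -.375
```

```text
t 0.15 pos [0.1779 0.651  0.2291] head 1.304 tilt [-0.0008  0.    ] q [ 1.27  0.12  1.44 -0.    1.58 -0.04] F [ 0.6  0.7 -0.3] open 0.09270471722081539
shift cm [-29.01  10.91 -34.58] yaw 1.679
```

{"name": "jog_arm", "arguments": {"jaw": [9.3,9.3,9.3,9.3,9.3,9.3,9.3,9.3,9.3,9.3,9.3,9.3,9.3,9.3,9.3,9.3,9.3], "translation": [[-2,0.8,-2.5],[-4,1.6,-5],[-6.5,2.4,-8],[-9,3.3,-11],[-11.5,4.3,-13.8],[-14,5.2,-16.6],[-16.5,6.2,-19.5],[-19,7.1,-22.4],[-21.3,8,-25.3],[-23.6,8.9,-28],[-25.6,9.6,-30.4],[-27.3,10.3,-32.5],[-28.4,10.7,-33.8],[-29,10.9,-34.6],[-29,10.9,-34.6],[-29,10.9,-34.6],[-29,10.9,-34.6]], "yaw": [0.13,0.26,0.39,0.52,0.65,0.78,0.91,1.04,1.17,1.3,1.43,1.56,1.68,1.68,1.68,1.68,1.68], "grip_force": 15}}

```text
t: 1.85
eef_pos: [0.4349, 0.2809, 0.1209]
orientation: [-1.551, 0.293, -0.293]
wrist_force: [-0.4, -0.6, 1.0]
opening: 0.0932
```

```bash
python3 go.py .435 .280 .019 -.375; python3 - <<'E'
from station import r
import cv2
c=r.capture("wrist");cv2.imwrite("pics/w1.png",c["pixels"][:,:,::-1])
E
```

```text
t 1.85 pos [0.4349 0.2809 0.1209] head -0.3735 tilt [0.     0.0003] q [ 0.52 -0.18  1.91  0.    1.41  0.9 ] F [-0.4 -0.6  1. ] open 0.09316733926040334
shift cm [ 0.04 10.19 -0.08] yaw 0.0015
```

View pics/w1.png

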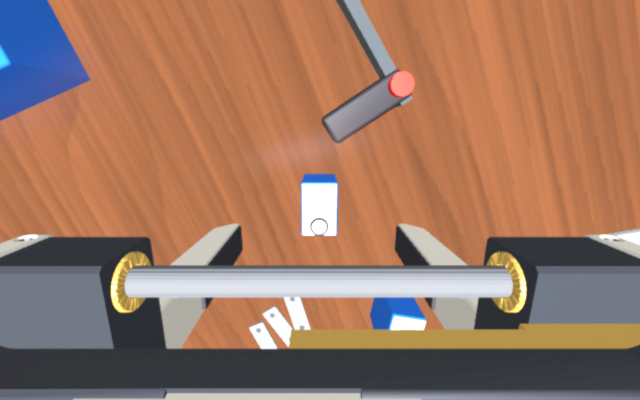

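The wrist view shows the shortest cell centred between the fingers and square to them, its white top spanning (301–338, 182–235). I'll locate it with the wrist calibration.

```bash
cat >>fit.py <<'E'
def whitetop(c,z,seed): # oriented box of the white top containing seed pixel -> world centre, heading of thin axis, sizes
    im=c["pixels"].astype(int);m=((im.min(2)>150)&(im.max(2)-im.min(2)<50)).astype(np.uint8)
    m=cv2.morphologyEx(m,cv2.MORPH_CLOSE,np.ones((9,9)))
    n,L=cv2.connectedComponents(m);k=L[seed[1],seed[0]]
    if k==0: return None
    cs=max(cv2.findContours((L==k).astype(np.uint8),0,1)[0],key=len)[:,0].astype(float)
    W=np.array([ground(c,p,z)[:2] for p in cs])
    (x,y),(w,h),a=cv2.minAreaRect((W*1000).astype(np.float32));a=np.radians(a if w<h else a+90)
    return np.round([x,y],1),round((a+np.pi/2)%np.pi-np.pi/2,3),np.round(sorted((w,h)),1)
E
python3 - <<'E'
from fit import *
from station import r
print(whitetop(r.capture("wrist"),.045,(320,205)))
c=r.capture("wrist");print([ground(c,p,.045).round(4) for p in((302,182),(337,182),(338,236),(301,236))])
E
```

```text
(array([435.2, 279.9]), np.float64(-0.394), array([28.5, 44.1]))
[array([0.4314, 0.3065, 0.045 ]), array([0.4575, 0.2962, 0.045 ]), array([0.4421, 0.2528, 0.045 ]), array([0.4132, 0.2642, 0.045 ])]
```

The wrist camera gives (435.2, 279.9), matching the fit within 0.3 mm. I'll descend and grip.

{"name": "jog_arm", "arguments": {"jaw": [9.3,9.3,9.3,9.3,9.3,9.3,9.3,9.3,9.3,9.3,2.5,2.5,2.5,2.5,2.5,2.5,2.5,2.5], "translation": [[0,1.5,0],[0.1,3.5,-0.1],[0.1,5.5,-0.1],[0.1,7.5,-0.1],[0.1,9,-0.1],[0.1,9.8,-0.1],[0.1,10.1,-0.1],[0.1,10.1,-0.1],[0.1,10.1,-0.1],[0.1,10.1,-0.1],[0.1,10.1,-0.1],[0.1,10.1,-0.1],[0.1,10.1,-0.1],[0.1,10.1,-0.1],[0.1,10.1,-0.1],[0.1,10.1,-0.1],[0.1,10.1,-0.1],[0.1,10.1,-0.1]], "yaw": [0.01,0.01,0.01,0.01,0.01,0.01,0.01,0.01,0.01,0.01,0.01,0.01,0.01,0.01,0.01,0.01,0.01,0.01]}}

```text
t: 3.8
eef_pos: [0.4358, 0.2789, 0.0197]
orientation: [-1.549, 0.303, -0.303]
wrist_force: [0.3, -0.2, -0.5]
opening: 0.034
```

```bash
python3 go.py .6695 .0389 .10 -.193
```

```text
t 3.8 pos [0.4358 0.2789 0.0197] head -0.386 tilt [ 0. -0.] q [ 0.52 -0.09  2.   -0.    1.23  0.91] F [ 0.3 -0.2 -0.5] open 0.03400212276092918
shift cm [ 30.68  -8.03 -13.43] yaw -0.193
```

{"name": "jog_arm", "arguments": {"jaw": [2.5,2.5,2.5,2.5,2.5,2.5,2.5,2.5,2.5,2.5,2.5,2.5], "translation": [[0,0,0],[0,0,0],[0,0,0],[0,0,0],[0,-1,0],[0,-2.5,0],[0,-4.5,0],[0,-6.5,0],[0,-8,0],[0,-8.8,0],[0,-9,0],[0,-9,0]], "yaw": [0,0,0,0,0,0,0,0,0,0,0,0]}}

```text
t: 5.0
eef_pos: [0.4357, 0.2788, 0.1094]
orientation: [-1.55, 0.303, -0.303]
wrist_force: [-0.6, 0.5, -0.9]
opening: 0.0302
```

```bash
python3 go.py .6694 .0382 .06 -.193;  python3 - <<'E'
from station import r
import cv2
c=r.capture("wrist");cv2.imwrite("pics/w2.png",c["pixels"][:,:,::-1])
E
```

```text
t 5.0 pos [0.4357 0.2788 0.1094] head -0.386 tilt [-0.0002 -0.0002] q [ 0.52 -0.17  1.92 -0.    1.39  0.91] F [-0.6  0.5 -0.9] open 0.03019142759799473
shift cm [ 30.71   4.94 -13.49] yaw -0.193
```

View pics/w2.png

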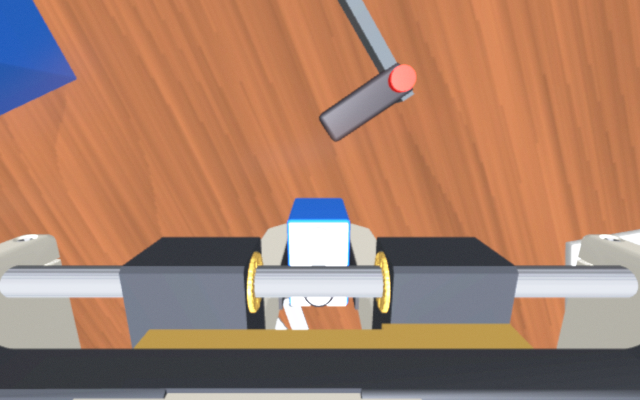

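The cell is held squarely between the fingers, its white top visible at (290–348, 222–305). I'll carry it over pad 4.

{"name": "jog_arm", "arguments": {"jaw": [2.5,2.5,2.5,2.5,2.5,2.5,2.5,2.5,2.5,2.5,2.5,2.5,2.5,2.5,2.5,2.5,2.5,2.5,2.5,2.5], "translation": [[1,0,-0.4],[3,0,-1.3],[5.5,0,-2.4],[8.5,0,-3.7],[11.5,0,-5],[14.5,0,-6.4],[17.5,0,-7.7],[20.5,0,-9],[23.5,0,-10.3],[26,0,-11.4],[28,0,-12.3],[29.5,0,-13],[30.4,0,-13.3],[30.7,0.5,-13.5],[30.7,1.5,-13.5],[30.7,3,-13.5],[30.7,4.5,-13.5],[30.7,5.5,-13.5],[30.7,6,-13.5],[30.7,6,-13.5]], "yaw": [-0.02,-0.04,-0.06,-0.08,-0.1,-0.12,-0.14,-0.16,-0.18,-0.19,-0.193,-0.193,-0.193,-0.193,-0.193,-0.193,-0.193,-0.193,-0.193,-0.193]}}

```text
t: 7.05
eef_pos: [0.669, 0.0384, 0.0487]
orientation: [-1.566, 0.152, -0.15]
wrist_force: [0.6, 0.3, -1.3]
opening: 0.0296
```

```bash
python3 go.py .6694 .0382 .0337 -.193;  python3 - <<'E'
from station import r
import cv2
c=r.capture("scene");cv2.imwrite("pics/s2.png",cv2.resize(c["pixels"][160:310,230:410,::-1],None,fx=4,fy=4,interpolation=2))
E
```

```text
t 7.05 pos [0.669  0.0384 0.0487] head -0.1928 tilt [-0.0012 -0.0003] q [ 0.02  0.21  1.64 -0.    1.3   0.21] F [ 0.6  0.3 -1.3] open 0.02963663090326385
shift cm [ 0.04  1.5  -0.01] yaw 0.0002
```

View pics/s2.png

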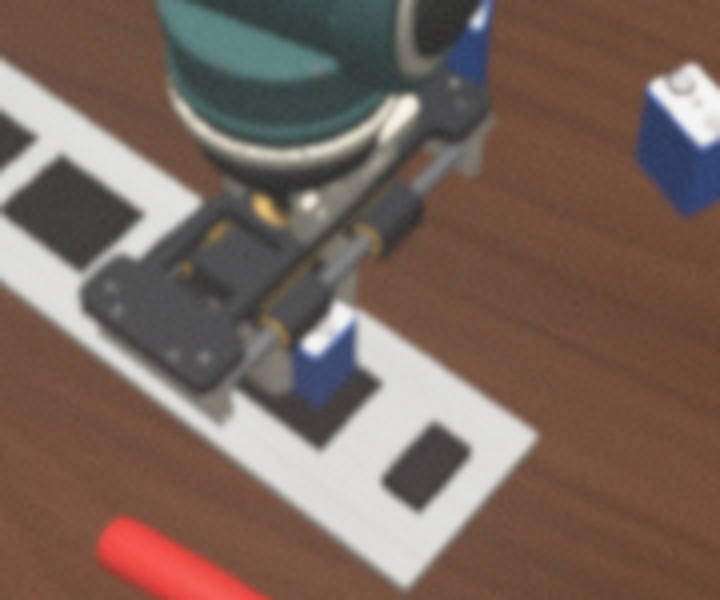

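The cell hangs over pad 4 at crop (325,355), square to the pad. I'll lower it slowly.

{"name": "jog_arm", "arguments": {"jaw": [2.5,2.5,2.5,2.5,2.5,2.5,2.5], "translation": [[0,0.4,0],[0,0.8,0],[0,1.1,0],[0,1.3,0],[0,1.4,0],[0,1.45,0],[0,1.45,0]], "yaw": [0,0,0,0,0,0,0]}}

```text
t: 7.8
eef_pos: [0.6695, 0.0382, 0.0352]
orientation: [-1.565, 0.152, -0.152]
wrist_force: [-0.5, 0.2, -0.4]
opening: 0.0298
```

{"name": "jog_arm", "arguments": {"jaw": [2.5,2.5,2.5], "translation": [[0,0.1,0],[0,0.1,0],[0,0.1,0]], "yaw": [0,0,0]}}

```text
t: 8.1
eef_pos: [0.6694, 0.0382, 0.0342]
orientation: [-1.565, 0.152, -0.152]
wrist_force: [0.0, -0.4, -1.9]
opening: 0.0299
```

{"name": "jog_arm", "arguments": {"jaw": [2.5,2.5,2.5], "translation": [[0,0.06,0],[0,0.06,0],[0,0.06,0]], "yaw": [0,0,0]}}

```text
t: 8.4
eef_pos: [0.6695, 0.0382, 0.0337]
orientation: [-1.565, 0.151, -0.152]
wrist_force: [-0.1, 0.0, -0.7]
opening: 0.0299
```

{"name": "jog_arm", "arguments": {"jaw": [2.5,2.5,2.5], "translation": [[0,0.06,0],[0,0.06,0],[0,0.06,0]], "yaw": [0,0,0]}}

```text
t: 8.7
eef_pos: [0.6695, 0.0382, 0.0337]
orientation: [-1.565, 0.151, -0.152]
wrist_force: [-3.3, -0.2, 6.6]
opening: 0.0299
```

Contact at z = 0.0337, as predicted. I'll release and rise.

{"name": "jog_arm", "arguments": {"jaw": [3.4,3.8,4.5,6,7.5,9,9.3,9.3,9.3,9.3,9.3,9.3,9.3,9.3,9.3,9.3,9.3], "translation": [[0,0,0],[0,0,0],[0,0,0],[0,0,0],[0,0,0],[0,0,0],[0,-0.8,0],[0,-2,0],[0,-4,0],[0,-6,0],[0,-8,0],[0,-9,0],[-2,-9.5,0.8],[-5,-10,2],[-7,-10,2.8],[-8,-10,3.2],[-8,-10,3.2]], "yaw": [0,0,0,0,0,0,0,0,0,0,0,0,0.05,0.1,0.2,0.3,0.32]}}

```text
t: 10.4
eef_pos: [0.5963, 0.0856, 0.1336]
orientation: [-1.533, 0.403, -0.404]
wrist_force: [-0.3, 0.2, 1.0]
opening: 0.093
```

```bash
python3 go.py .4618 .1493 .14 -.52;
```

```text
t 10.4 pos [0.5963 0.0856 0.1336] head -0.5144 tilt [0.0005 0.0005] q [0.1  0.   1.72 0.   1.42 0.61] F [-0.3  0.2  1. ] open 0.09303411762938923
shift cm [-14.84  -0.64  -1.08] yaw 0.0056
```

{"name": "jog_arm", "arguments": {"jaw": [9.3,9.3,9.3,9.3,9.3,9.3,9.3,9.3,9.3], "translation": [[-2,0,-0.1],[-5,0,-0.4],[-8,0,-0.6],[-11,0,-0.8],[-13,0,-1],[-14.3,0,-1.1],[-14.8,0,-1.1],[-14.8,0,-1.1],[-14.8,0,-1.1]], "yaw": [0,0,0,0,0,0.005,0.005,0.005,0.005]}}

```text
t: 11.3
eef_pos: [0.4633, 0.1478, 0.133]
orientation: [-1.533, 0.406, -0.406]
wrist_force: [-0.8, 0.2, 0.5]
opening: 0.0926
```

```bash
python3 - <<'E'
from fit import *
from station import r
c=r.capture("wrist");print(proj(c,[.4618,.1493,.061]))
u=proj(c,[.4618,.1493,.061])[0].astype(int)
for d in((0,0),(6,8),(-6,8),(0,-12)):
    print(whitetop(c,.061,u+d))
ims=[]
for n,b in(("scene",(200,155,160,140)),("side",(310,140,160,140))):
    c=r.capture(n);np.savez(n+"1.npz",**c);x,y,w,h=b
    ims.append(cv2.resize(c["pixels"][y:y+h,x:x+w,::-1],None,fx=4,fy=4,interpolation=2))
cv2.imwrite("pics/p1.png",cv2.resize(np.hstack(ims),None,fx=.625,fy=.625,interpolation=3))
cv2.imwrite("pics/p1a.png",np.hstack([ims[0][160:560,320:],ims[1][:400,:400]]))
E
python3 go.py .4618 .1493 .028 -.52
```

```text
[[315.31255245 209.83004916]]
(array([462.3, 149.3]), np.float64(-0.534), array([27.2, 43.8]))
(array([462.3, 149.3]), np.float64(-0.534), array([27.2, 43.8]))
(array([462.3, 149.3]), np.float64(-0.534), array([27.2, 43.8]))
(array([462.3, 149.3]), np.float64(-0.534), array([27.2, 43.8]))
t 11.45 pos [0.4632 0.1477 0.1328] head -0.5184 tilt [-0.0002 -0.0003] q [ 0.26 -0.26  1.96 -0.    1.45  0.77] F [-0.3  0.6 -0.5] open 0.09329539107830134
shift cm [-0.2  10.48  0.07] yaw 0.0016
```

View pics/p1a.png

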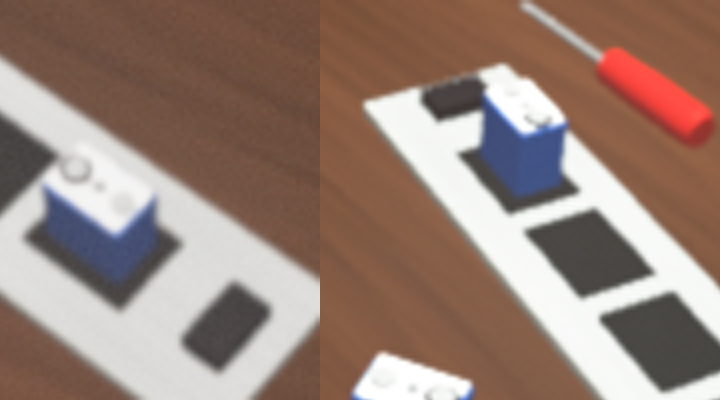

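The cell stands upright on pad 4. In the left crop its base corners are at (45,242), (112,284) and (154,248), and the pad corners at (25,238), (122,308) and (181,243). In the right crop the base corners are near (482,152), (527,197) and (562,184). I'll compare cell and pad within each camera.

```bash
python3 - <<'E'
from fit import *
S=np.load("scene1.npz");D=np.load("side1.npz")
cv=lambda L,x,y,s:np.array(L,float).reshape(-1,2)/s+[x-.5,y-.5]
T=cv([80,142,157,187,118,235,44,182],280,195,4);B=cv([45,242,112,284,154,248],280,195,4)
B2=cv([162,152,207,197,243,184],310,140,4);T2=cv([247,123],310,140,4)
for nm,o,P in(("scene",[(S,T,B)],(.6695,.0404)),("side",[(D,T2,B2)],(.6693,.0368)),("both",[(S,T,B),(D,T2,B2)],(.6695,.0389))):
    p,e=fit(cellfun("c",o,.014),P,[-.193]);d=p[:2]-P;c,s=np.cos(.193),np.sin(.193)
    print(nm,p.round(4),e.round(2),"off across,along mm",(1e3*np.array([d[0]*c-d[1]*s,d[0]*s+d[1]*c])).round(1))
Pp=cv([122,308,181,243,25,238],280,195,4);print([ground(S,p,.014).round(4) for p in Pp],rect(.6695,.0404,-.193,.048,.062,.014).round(4)[:,:2])
E
```

```text
scene [ 0.6692  0.0386 -0.1615] 1.0 off across,along mm [ 0.  -1.8]
side [ 0.6733  0.0381 -0.2128] 0.89 off across,along mm [3.6 2. ]
both [ 0.6701  0.0385 -0.1593] 1.09 off across,along mm [ 0.6 -0.3]
[array([0.6969, 0.066 , 0.014 ]), array([0.6531, 0.0737, 0.014 ]), array([0.6863, 0.007 , 0.014 ])] [[0.64   0.0146]
 [0.6871 0.0054]
 [0.699  0.0662]
 [0.6519 0.0754]]
```

Both cameras together put the cell within about 1 mm of the pad's centre. Next is cell a.

{"name": "jog_arm", "arguments": {"jaw": [9.3,9.3,9.3,9.3,9.3,9.3,9.3,9.3,6,4,2.5,2.5,2.5,2.5,2.5,2.5,2.5,2.5,2.5,2.5], "translation": [[-0.1,1.5,0.1],[-0.16,3.5,0.1],[-0.16,5.5,0.1],[-0.16,7.5,0.1],[-0.16,9.2,0.1],[-0.16,10.2,0.1],[-0.16,10.5,0.1],[-0.16,10.5,0.1],[-0.16,10.5,0.1],[-0.16,10.5,0.1],[-0.16,10.5,0.1],[-0.16,10.5,0.1],[-0.16,10.5,0.1],[-0.16,10.5,0.1],[-0.16,10.5,0.1],[-0.16,10.5,0.1],[-0.16,10.5,0.1],[-0.16,10.5,0.1],[-0.16,10.5,0.1],[-0.16,10.5,0.1]], "yaw": [0.012,0.012,0.012,0.012,0.012,0.012,0.012,0.012,0.012,0.012,0.012,0.012,0.012,0.012,0.012,0.012,0.012,0.012,0.012,0.012]}}

```text
t: 13.45
eef_pos: [0.4618, 0.1497, 0.028]
orientation: [-1.531, 0.415, -0.415]
wrist_force: [0.8, -0.3, -0.5]
opening: 0.0298
```

```bash
python3 go.py .6546 -.0377 .06 -.193
```

```text
t 13.45 pos [0.4618 0.1497 0.028 ] head -0.5299 tilt [ 0.0001 -0.    ] q [ 0.26 -0.17  2.06 -0.    1.25  0.79] F [ 0.8 -0.3 -0.5] open 0.029837639888537208
shift cm [26.11 -3.2  -6.43] yaw -0.3369
```

{"name": "jog_arm", "arguments": {"jaw": [2.5,2.5,2.5,2.5,2.5,2.5,2.5,2.5,2.5,2.5,2.5,2.5,2.5,2.5,2.5,2.5,2.5,2.5,2.5,2.5], "translation": [[0,-1,0],[0,-2.5,0],[0,-4.5,0],[0,-6.5,0],[0,-8.5,0],[0.5,-10,-0.1],[2,-11,-0.5],[4.5,-11,-1.1],[7.5,-11,-1.8],[10.5,-11,-2.6],[13.5,-11,-3.3],[16.5,-11,-4.1],[19.5,-11,-4.8],[22,-11,-5.4],[24,-11,-5.9],[25.4,-11,-6.3],[26,-11,-6.4],[26.1,-10.5,-6.4],[26.1,-9.5,-6.4],[26.1,-8.5,-6.4]], "yaw": [0,0,0,0,0,0,-0.03,-0.06,-0.09,-0.12,-0.16,-0.2,-0.24,-0.27,-0.3,-0.33,-0.337,-0.337,-0.337,-0.337]}}

```text
t: 15.45
eef_pos: [0.6542, -0.037, 0.1121]
orientation: [-1.565, 0.152, -0.151]
wrist_force: [0.1, 0.9, -1.3]
opening: 0.0302
```

```bash
python3 go.py .6546 -.0377 .044 -.193
```

```text
t 15.45 pos [ 0.6542 -0.037   0.1121] head -0.193 tilt [-0.0003  0.    ] q [-0.1   0.13  1.62  0.    1.39  0.1 ] F [ 0.1  0.9 -1.3] open 0.030193605332930255
shift cm [ 0.06  6.81 -0.06] yaw 0.0
```

{"name": "jog_arm", "arguments": {"jaw": [2.5,2.5,2.5,2.5,2.5,2.5,2.5,2.5,2.5,2.5,2.5,2.5], "translation": [[0.02,1,-0.02],[0.05,2.5,-0.05],[0.05,4,-0.05],[0.05,5.2,-0.05],[0.05,6,-0.05],[0.05,6.4,-0.05],[0.05,6.6,-0.05],[0.05,6.75,-0.05],[0.05,6.85,-0.05],[0.05,6.9,-0.05],[0.05,6.9,-0.05],[0.05,6.9,-0.05]], "yaw": [0,0,0,0,0,0,0,0,0,0,0,0]}}

```text
t: 16.65
eef_pos: [0.6551, -0.0381, 0.0441]
orientation: [-1.566, 0.151, -0.152]
wrist_force: [-0.4, 0.2, -0.5]
opening: 0.0297
```

{"name": "jog_arm", "arguments": {"jaw": [2.5,2.5,2.5], "translation": [[0,0.05,0],[0,0.1,0],[0,0.1,0]], "yaw": [0,0,0]}}

```text
t: 16.95
eef_pos: [0.655, -0.0381, 0.0429]
orientation: [-1.565, 0.152, -0.151]
wrist_force: [-0.8, 0.7, -1.2]
opening: 0.0302
```

{"name": "jog_arm", "arguments": {"jaw": [2.5,2.5,2.5], "translation": [[-0.04,0.05,0.04],[-0.04,0.1,0.04],[-0.04,0.1,0.04]], "yaw": [0,0,0]}}

```text
t: 17.25
eef_pos: [0.6547, -0.0376, 0.042]
orientation: [-1.565, 0.151, -0.152]
wrist_force: [-0.3, -0.6, -1.0]
opening: 0.0301
```

{"name": "jog_arm", "arguments": {"jaw": [2.5,2.5,2.5], "translation": [[0,0.06,0],[0,0.06,0],[0,0.06,0]], "yaw": [0,0,0]}}

```text
t: 17.55
eef_pos: [0.6548, -0.0376, 0.042]
orientation: [-1.565, 0.151, -0.152]
wrist_force: [-3.7, -0.4, 5.2]
opening: 0.0301
```

Contact. I'll release, rise, and head for cell d at (.472, .0125) with heading .26.

{"name": "jog_arm", "arguments": {"jaw": [3.4,3.8,4.5,6,7.5,9,9.3,9.3,9.3,9.3,9.3,9.3,9.3,9.3,9.3,9.3,9.3,9.3,9.3], "translation": [[0,0,0],[0,0,0],[0,0,0],[0,0,0],[0,0,0],[0,0,0],[0,-0.8,0],[0,-2,0],[0,-4,0],[0,-6,0],[0,-8,0],[0,-9.5,0],[-2,-10.5,0.2],[-5,-11,0.4],[-8.5,-11,0.8],[-12,-11,1],[-15,-11,1.2],[-17.5,-11,1.4],[-18.9,-11,1.4]], "yaw": [0,0,0,0,0,0,0,0,0,0,0,0,-0.05,-0.12,-0.2,-0.28,-0.36,-0.42,-0.45]}}

```text
t: 19.45
eef_pos: [0.4705, 0.0128, 0.1522]
orientation: [-1.561, -0.205, 0.203]
wrist_force: [0.2, 0.7, 0.0]
opening: 0.0929
```

{"name": "jog_arm", "arguments": {"jaw": [9.3,9.3,9.3], "translation": [[0,0,0],[0,0,0],[0,0,0]], "yaw": [0,0,0]}}

```text
t: 19.75
eef_pos: [0.4725, 0.0122, 0.1516]
orientation: [-1.561, -0.201, 0.201]
wrist_force: [-0.1, -0.1, 0.4]
opening: 0.093
```

```bash
python3 - <<'E'
from fit import *
from station import r
c=r.capture("wrist");u=proj(c,[.472,.0125,.077])[0].astype(int);print(u)
for d in((0,0),(6,8),(-6,8),(0,-12)):print(whitetop(c,.077,u+d))
E
python3 go.py .472 .0125 .037 .26
```

```text
[317 208]
(array([472.4,  12.6]), np.float64(0.241), array([27.1, 44. ]))
(array([472.4,  12.6]), np.float64(0.241), array([27.1, 44. ]))
(array([472.4,  12.6]), np.float64(0.241), array([27.1, 44. ]))
(array([472.4,  12.6]), np.float64(0.241), array([27.1, 44. ]))
t 19.8 pos [0.4725 0.0122 0.1514] head 0.2562 tilt [-0.0002  0.    ] q [-0.03 -0.31  1.96 -0.    1.49 -0.28] F [-1.1 -0.5  0.1] open 0.0929840228619928
shift cm [-0.04 11.44  0.04] yaw -0.0038
```

{"name": "jog_arm", "arguments": {"jaw": [9.3,9.3,9.3,9.3,9.3,9.3,9.3,9.3,6,4,2.5,2.5,2.5,2.5,2.5,2.5,2.5,2.5,2.5,2.5], "translation": [[0,1.5,0],[0,3.5,0],[0,6,0],[0,8.5,0],[0,10.2,0],[0,11.1,0],[0,11.4,0],[0,11.4,0],[0,11.4,0],[0,11.4,0],[0,11.4,0],[0,11.4,0],[0,11.4,0],[0,11.4,0],[0,11.4,0],[0,11.4,0],[0,11.4,0],[0,11.4,0],[0,11.4,0],[0,11.4,0]], "yaw": [0,0,0,0,0,0,0,0,0,0,0,0,0,0,0,0,0,0,0,0]}}

```text
t: 21.8
eef_pos: [0.4719, 0.0124, 0.0374]
orientation: [-1.561, -0.202, 0.202]
wrist_force: [1.0, 0.0, -1.3]
opening: 0.0299
```

```bash
python3 go.py .6396 -.1142 .055 -.193
```

```text
t 21.8 pos [0.4719 0.0124 0.0374] head 0.257 tilt [ 0. -0.] q [-0.03 -0.22  2.08 -0.    1.28 -0.28] F [ 1.   0.  -1.3] open 0.02992930052077288
shift cm [ 13.    -1.76 -16.5 ] yaw 0.45
```

{"name": "jog_arm", "arguments": {"jaw": [2.5,2.5,2.5,2.5,2.5,2.5,2.5,2.5,2.5,2.5,2.5,2.5,2.5,2.5,2.5,2.5,2.5,2.5,2.5,2.5], "translation": [[0,-1,0],[0,-2.5,0],[0,-4.5,0],[0,-6.5,0],[0,-8.5,0],[0,-10.5,0],[0.6,-11.5,-0.8],[2,-12,-2.5],[3.6,-12,-4.6],[5.3,-12,-6.7],[7,-12,-8.9],[8.7,-12,-11],[10.3,-12,-13.1],[11.6,-12,-14.8],[12.5,-12,-15.9],[13,-12,-16.5],[13,-11.5,-16.5],[13,-10.5,-16.5],[13,-9,-16.5],[13,-8,-16.5]], "yaw": [0,0,0,0,0,0,0.03,0.07,0.12,0.17,0.22,0.27,0.33,0.38,0.42,0.45,0.45,0.45,0.45,0.45]}}

```text
t: 23.8
eef_pos: [0.6387, -0.1137, 0.1153]
orientation: [-1.565, 0.152, -0.15]
wrist_force: [-0.1, -0.4, -1.9]
opening: 0.0302
```

```bash
python3 go.py .6396 -.1142 .0524 -.193
```

```text
t 23.8 pos [ 0.6387 -0.1137  0.1153] head -0.1923 tilt [-0.0015  0.0001] q [-0.22  0.11  1.63  0.    1.4  -0.02] F [-0.1 -0.4 -1.9] open 0.030190372146142834
shift cm [ 0.09  6.29 -0.04] yaw 0.0007
```

{"name": "jog_arm", "arguments": {"jaw": [2.5,2.5,2.5,2.5,2.5,2.5,2.5,2.5,2.5,2.5,2.5,2.5], "translation": [[0,1,0],[0,2.5,0],[0.03,4,0],[0.03,5,0],[0.03,5.6,0],[0.03,5.9,0],[0.03,6.1,0],[0.03,6.25,0],[0.03,6.3,0],[0.03,6.3,0],[0.03,6.3,0],[0.03,6.3,0]], "yaw": [0,0,0,0,0,0,0,0,0,0,0,0]}}

```text
t: 25.0
eef_pos: [0.64, -0.1142, 0.0545]
orientation: [-1.566, 0.151, -0.152]
wrist_force: [-0.2, -0.7, -0.6]
opening: 0.0299
```

{"name": "jog_arm", "arguments": {"jaw": [2.5,2.5,2.5], "translation": [[0,0.05,0],[0,0.1,0],[0,0.1,0]], "yaw": [0,0,0]}}

```text
t: 25.3
eef_pos: [0.6398, -0.1142, 0.0532]
orientation: [-1.565, 0.152, -0.151]
wrist_force: [0.8, 0.8, -1.1]
opening: 0.0301
```

{"name": "jog_arm", "arguments": {"jaw": [2.5,2.5,2.5,2.5], "translation": [[0,0.05,0],[0,0.1,0],[0,0.15,0],[0,0.15,0]], "yaw": [0,0,0,0]}}

```text
t: 25.7
eef_pos: [0.6399, -0.1142, 0.0518]
orientation: [-1.565, 0.152, -0.151]
wrist_force: [0.2, -0.1, -2.2]
opening: 0.0297
```

{"name": "jog_arm", "arguments": {"jaw": [2.5,2.5,2.5], "translation": [[0,0.05,0],[0,0.05,0],[0,0.05,0]], "yaw": [0,0,0]}}

```text
t: 26.0
eef_pos: [0.6399, -0.1142, 0.0514]
orientation: [-1.565, 0.151, -0.152]
wrist_force: [-0.7, -1.0, -1.7]
opening: 0.0301
```

{"name": "jog_arm", "arguments": {"jaw": [2.5,2.5,2.5], "translation": [[0,0.06,0],[0,0.06,0],[0,0.06,0]], "yaw": [0,0,0]}}

```text
t: 26.3
eef_pos: [0.6399, -0.1142, 0.0513]
orientation: [-1.566, 0.151, -0.152]
wrist_force: [-2.7, 0.2, 5.6]
opening: 0.0303
```

{"name": "jog_arm", "arguments": {"jaw": [3.4,3.8,4.5,6,7.5,9,9.3,9.3,9.3,9.3,9.3,9.3,9.3,9.3,9.3,9.3,9.3,9.3,9.3,9.3], "translation": [[0,0,0],[0,0,0],[0,0,0],[0,0,0],[0,0,0],[0,0,0],[0,-0.8,0],[0,-2,0],[0,-4,0],[0,-6,0],[0,-8,0],[0,-10,0],[0,-11.5,0],[-2,-12,-0.5],[-5,-12,-1.3],[-8,-12,-2.1],[-11,-12,-2.9],[-14,-12,-3.7],[-16.5,-12,-4.4],[-17.5,-12,-4.6]], "yaw": [0,0,0,0,0,0,0,0,0,0,0,-0.05,-0.12,-0.22,-0.32,-0.42,-0.52,-0.62,-0.69,-0.706]}}

```text
t: 28.3
eef_pos: [0.4579, -0.1259, 0.1721]
orientation: [-1.534, -0.404, 0.402]
wrist_force: [0.9, -0.3, 0.4]
opening: 0.0931
```

{"name": "jog_arm", "arguments": {"jaw": [9.3,9.3,9.3], "translation": [[0,0,0],[0,0,0],[0,0,0]], "yaw": [0,0,0]}}

```text
t: 28.6
eef_pos: [0.4601, -0.1257, 0.1709]
orientation: [-1.533, -0.401, 0.402]
wrist_force: [0.5, 0.7, 0.4]
opening: 0.093
```

```bash
python3 - <<'E'
from fit import *
from station import r
c=r.capture("wrist");u=proj(c,[.4588,-.1265,.093])[0].astype(int);print(u)
for d in((0,0),(6,8),(-6,8),(0,-12)):print(whitetop(c,.093,u+d))
E
python3 go.py .4588 -.1265 .042 .513
```

```text
[315 207]
(array([ 458.6, -126.7]), np.float64(0.496), array([27.1, 43.9]))
(array([ 458.6, -126.7]), np.float64(0.496), array([27.1, 43.9]))
(array([ 458.6, -126.7]), np.float64(0.496), array([27.1, 43.9]))
(array([ 458.6, -126.7]), np.float64(0.496), array([27.1, 43.9]))
t 28.65 pos [ 0.46   -0.1257  0.1707] head 0.5125 tilt [-0.0003  0.0003] q [-0.32 -0.31  1.93 -0.    1.52 -0.83] F [ 0.2 -0.  -1.2] open 0.09299567218695788
shift cm [-1.400e-01  1.287e+01 -1.000e-02] yaw -0.0005
```

{"name": "jog_arm", "arguments": {"jaw": [9.3,9.3,9.3,9.3,9.3,9.3,9.3,9.3,6,4,2.5,2.5,2.5,2.5,2.5,2.5,2.5,2.5,2.5,2.5], "translation": [[-0.15,1.5,0],[-0.15,4,0],[-0.15,7,0],[-0.15,9.7,0],[-0.15,11.6,0],[-0.15,12.5,0],[-0.15,12.8,0],[-0.15,12.8,0],[-0.15,12.8,0],[-0.15,12.8,0],[-0.15,12.8,0],[-0.15,12.8,0],[-0.15,12.8,0],[-0.15,12.8,0],[-0.15,12.8,0],[-0.15,12.8,0],[-0.15,12.8,0],[-0.15,12.8,0],[-0.15,12.8,0],[-0.15,12.8,0]], "yaw": [0.008,0.008,0.008,0.008,0.008,0.008,0.008,0.008,0.008,0.008,0.008,0.008,0.008,0.008,0.008,0.008,0.008,0.008,0.008,0.008]}}

```text
t: 30.65
eef_pos: [0.458, -0.1265, 0.0427]
orientation: [-1.534, -0.396, 0.396]
wrist_force: [-0.4, -0.8, -0.2]
opening: 0.03
```

```bash
python3 go.py .6247 -.1908 .057 -.193
```

```text
t 30.65 pos [ 0.458  -0.1265  0.0427] head 0.505 tilt [-0.0001  0.    ] q [-0.32 -0.21  2.07 -0.    1.29 -0.83] F [-0.4 -0.8 -0.2] open 0.029997137929211205
shift cm [ 11.48  -1.43 -13.69] yaw 0.698
```

{"name": "jog_arm", "arguments": {"jaw": [2.5,2.5,2.5,2.5,2.5,2.5,2.5,2.5,2.5,2.5,2.5,2.5,2.5,2.5,2.5,2.5,2.5,2.5,2.5,2.5], "translation": [[0,-1,0],[0,-2.5,0],[0,-4.5,0],[0,-6.5,0],[0,-8.5,0],[0,-10.5,0],[0,-12,0],[0.7,-12.5,-0.8],[1.9,-12.5,-2.3],[3.2,-12.5,-3.9],[4.6,-12.5,-5.5],[6,-12.5,-7.2],[7.4,-12.5,-8.8],[8.7,-12.5,-10.3],[9.8,-12.5,-11.7],[10.7,-12.5,-12.8],[11.3,-12.5,-13.4],[11.5,-12.5,-13.7],[11.5,-11.5,-13.7],[11.5,-10,-13.7]], "yaw": [0,0,0,0,0,0,0,0.05,0.12,0.19,0.26,0.33,0.4,0.47,0.54,0.61,0.67,0.698,0.698,0.698]}}

```text
t: 32.65
eef_pos: [0.6249, -0.1908, 0.1427]
orientation: [-1.566, 0.15, -0.151]
wrist_force: [0.1, 0.6, -2.4]
opening: 0.0301
```

{"name": "jog_arm", "arguments": {"jaw": [2.5,2.5,2.5], "translation": [[0,1,0],[0,2,0],[0,2,0]], "yaw": [0,0,0]}}

```text
t: 32.95
eef_pos: [0.6241, -0.1905, 0.1207]
orientation: [-1.565, 0.153, -0.149]
wrist_force: [-0.3, -0.4, -2.3]
opening: 0.0299
```

```bash
python3 go.py .6248 -.1904 .0577 -.193
```

```text
t 32.95 pos [ 0.6241 -0.1905  0.1207] head -0.1927 tilt [-0.0026  0.0004] q [-0.34  0.12  1.62  0.    1.41 -0.14] F [-0.3 -0.4 -2.3] open 0.02993215547565616
shift cm [0.07 6.3  0.02] yaw 0.0003
```

{"name": "jog_arm", "arguments": {"jaw": [2.5,2.5,2.5,2.5,2.5,2.5,2.5,2.5,2.5,2.5,2.5,2.5], "translation": [[0,1,0],[0,2.5,0],[0,4,0],[0,5,0],[0,5.6,0],[0,5.9,0],[0,6.1,0],[0,6.25,0.02],[0,6.3,0.02],[0,6.3,0.02],[0,6.3,0.02],[0,6.3,0.02]], "yaw": [0,0,0,0,0,0,0,0,0,0,0,0]}}

```text
t: 34.15
eef_pos: [0.625, -0.1906, 0.06]
orientation: [-1.566, 0.151, -0.152]
wrist_force: [-0.2, -0.5, -2.5]
opening: 0.0301
```

{"name": "jog_arm", "arguments": {"jaw": [2.5,2.5,2.5], "translation": [[0,0.05,0],[0,0.1,0],[0,0.1,0]], "yaw": [0,0,0]}}

```text
t: 34.45
eef_pos: [0.6249, -0.1906, 0.0586]
orientation: [-1.565, 0.152, -0.151]
wrist_force: [0.2, 0.0, -1.8]
opening: 0.0298
```

{"name": "jog_arm", "arguments": {"jaw": [2.5,2.5,2.5,2.5], "translation": [[0,0.05,0],[0,0.1,0],[0,0.15,0],[0,0.15,0]], "yaw": [0,0,0,0]}}

```text
t: 34.85
eef_pos: [0.6249, -0.1906, 0.0571]
orientation: [-1.565, 0.152, -0.151]
wrist_force: [-0.1, -0.6, -2.8]
opening: 0.03
```

{"name": "jog_arm", "arguments": {"jaw": [2.5,2.5,2.5], "translation": [[0,0.05,0],[0,0.05,0],[0,0.05,0]], "yaw": [0,0,0]}}

```text
t: 35.15
eef_pos: [0.625, -0.1906, 0.0568]
orientation: [-1.566, 0.152, -0.152]
wrist_force: [-0.1, 0.6, -1.4]
opening: 0.0301
```

{"name": "jog_arm", "arguments": {"jaw": [2.5,2.5,2.5], "translation": [[0,0.06,0],[0,0.06,0],[0,0.06,0]], "yaw": [0,0,0]}}

```text
t: 35.45
eef_pos: [0.625, -0.1906, 0.0567]
orientation: [-1.566, 0.151, -0.152]
wrist_force: [-4.2, 1.2, 6.1]
opening: 0.0304
```

{"name": "jog_arm", "arguments": {"jaw": [3.4,3.8,4.5,6,7.5,9,9.3,9.3,9.3,9.3,9.3,9.3,9.3,9.3,9.3,9.3,9.3,9.3,9.3,9.3], "translation": [[0,0,0],[0,0,0],[0,0,0],[0,0,0],[0,0,0],[0,0,0],[0,-0.8,0],[0,-2,0],[0,-4,0],[0,-6,0],[0,-8,0],[0,-10,0],[0,-12,0],[0,-14,0],[0,-16,0],[0,-18,-1],[0,-20,-2],[0,-21.5,-3],[0,-22,-3],[0,-22,-3]], "yaw": [0,0,0,0,0,0,0,0,0,0,0,0,0,0,0,0,0,0,0,0]}}

```text
t: 37.45
eef_pos: [0.6193, -0.2201, 0.2768]
orientation: [-1.566, 0.151, -0.153]
wrist_force: [-0.2, -0.1, -0.4]
opening: 0.0928
```

{"name": "jog_arm", "arguments": {"jaw": [9.3,9.3,9.3], "translation": [[0,0,0],[0,0,0],[0,0,0]], "yaw": [0,0,0]}}

```text
t: 37.75
eef_pos: [0.6191, -0.2197, 0.2754]
orientation: [-1.565, 0.152, -0.151]
wrist_force: [-0.6, -0.4, 0.0]
opening: 0.0932
```

```bash
python3 - <<'E'
from fit import *
from station import r
c=r.capture("wrist");np.savez("w3.npz",**c)
im=cv2.resize(c["pixels"][0:260,200:440,::-1],None,fx=2.3,fy=2.3,interpolation=2);cv2.imwrite("pics/w3.png",im)
row=np.array([.6471,-.076]);u=np.array([.1918,.9814]);a=np.array([.9814,-.1918])
for i,n in enumerate("bdac"):
    P=row+(-.117+.078*i)*u;z=.014+H[n];q=proj(c,[*P,z])[0];o=whitetop(c,z,q.astype(int)+[3,4])
    if o:d=o[0]-P*1000;print(n,q.round(),o,"off across/along",(d@a).round(1),(d@u).round(1),"turn",round(o[1]+.193,3))
    print("  pad corners px",proj(c,rect(*P,-.193,.048,.062,.014)).round(1).tolist())
E
```

```text
b [318. 160.] (array([ 633.2, -148.3]), np.float64(-0.194), array([ 76.9, 225.2])) off across/along 0.2 43.4 turn -0.001
  pad corners px [[301.4, 174.4], [334.8, 174.4], [335.3, 130.1], [300.7, 130.1]]
d [318.  87.] (array([ 633.2, -148. ]), np.float64(-0.194), array([ 80.7, 236.4])) off across/along 0.2 -34.3 turn -0.001
  pad corners px [[300.6, 118.2], [335.5, 118.2], [336.1, 69.6], [299.9, 69.6]]
a [318.  12.] (array([ 633.2, -147.7]), np.float64(-0.194), array([ 84.5, 247.6])) off across/along 0.1 -112.0 turn -0.001
  pad corners px [[299.7, 56.5], [336.3, 56.4], [337.0, 2.9], [298.9, 3.0]]
  pad corners px [[298.7, -11.6], [337.2, -11.6], [338.0, -70.9], [297.8, -70.8]]
```

View pics/w3.png

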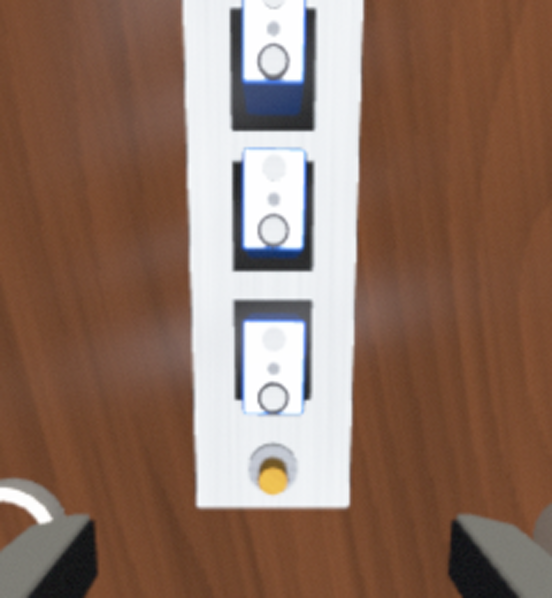

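The wrist view looks along the row. Cells b, d and a are upright, square and centred across their pads: the tops span x 243–304, while the pads span 235–312. The post stands next to b, and the tape has not moved. Next I'll check the along-row positions and look once at all four from the side.

```bash
python3 - <<'E'
from fit import *
from station import r
c=np.load("w3.npz");row=np.array([.6471,-.076]);u=np.array([.1918,.9814]);a=np.array([.9814,-.1918])
g=lambda x,y,z:(lambda p:(round((p@a)*1e3,1),round((p@u)*1e3,1)))(ground(c,(x/2.3+199.5,y/2.3-.5),z)[:2]-row)
for n,y0,y1 in(("b",320,414),("d",148,250)):
    z=H[n]+.014;A=g(243,y1,z);B=g(304.5,y0,z);print(n,A,B,"centre",np.mean([A,B],0))
print("a near edge",g(274,82,.075),"-> centre",g(274,82,.075)[1]+23)
print("pad1 far",g(274,300,.014),"(nom -86) pad2 near/far",g(274,270,.014),g(274,161,.014),"(-70,-8) pad3 near",g(274,130,.014),"(8)")
ims=[]
for n,b in(("scene",(185,115,190,170)),("side",(300,130,190,170))):
    k=r.capture(n);np.savez(n+"3.npz",**k);x,y,w,h=b
    ims.append(cv2.resize(k["pixels"][y:y+h,x:x+w,::-1],None,fx=2.1*1.65/1.65,fy=2.1,interpolation=2))
cv2.imwrite("pics/p3.png",np.hstack(ims))
k=np.load("scene3.npz");print("tape",ground(k,(240,126),.024))
m=np.abs(k["pixels"].astype(int)-np.load("scene0.npz")["pixels"])[105:142,220:260].mean();print("tape patch diff",m)
E
```

```text
b (np.float64(-14.3), np.float64(-138.6)) (np.float64(15.2), np.float64(-93.7)) centre [   0.45 -116.15]
d (np.float64(-14.2), np.float64(-61.2)) (np.float64(15.0), np.float64(-15.6)) centre [  0.4 -38.4]
a near edge (np.float64(0.8), np.float64(16.6)) -> centre 39.6
pad1 far (np.float64(0.8), np.float64(-85.7)) (nom -86) pad2 near/far (np.float64(0.8), np.float64(-68.3)) (np.float64(0.8), np.float64(-7.9)) (-70,-8) pad3 near (np.float64(0.8), np.float64(8.5)) (8)
tape [ 0.44559778 -0.26201438  0.024     ]
tape patch diff 1.8254504504504505
```

View pics/p3.png

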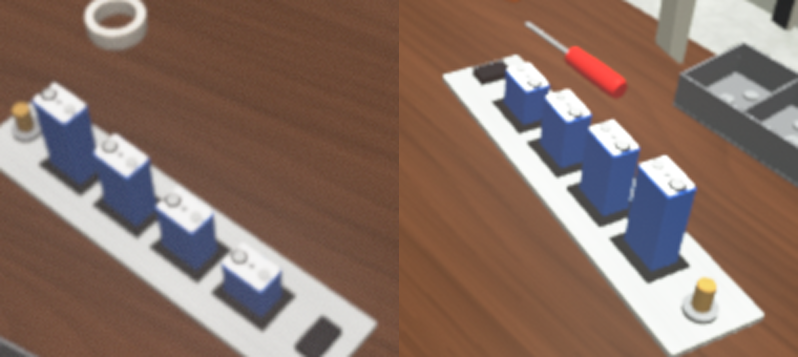

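Both views show four upright cells descending in height from the post, in left crop from (65,135) to (252,280), each in the middle of its pad. Offsets are 1 mm or less and the tape is unmoved. The gripper is open and clear, so I'll hand in.

```bash
python3 -c "
from station import r
print(r.job_done(), r.state()['t'])"
```

```text
the job is handed in; nothing more can be done
the job is handed in; nothing more can be done
```

The four cells stand upright on the pads in height order: b (tallest) next to the brass post, then d, a and c (shortest) at the far end. I carried each one by its 30 mm sides and lowered it until I felt light contact, about 5–7 N. The whole job took about 38 s, and I handed it in with the gripper open and well clear.

**Last checks:**
- **Cells b, d and a:** the wrist view put b and d within about 1 mm of their pad centres both ways. For a, only the near edge was in view, and along the row that put it within about 1 mm too. All three looked square to their pads.
- **Cell c:** it was out of the wrist view. The scene and side cameras together put it within about 1 mm. On their own they disagreed, with offsets of 1.8 mm (scene) and up to 3.6 mm (side), which I put down to calibration and reading error.
- **Failed check:** my automatic finder for the white tops merged them with the pale strip on the last wrist picture, so I read those edges by eye instead.
- **Tape:** its patch in the scene image is unchanged, so it did not move.

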